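# Touch off a tube block and prove its datum bore with the setting pin

### The job

Locate the aluminium tube block by touching it off with the setting pin from the stand: rest the pin's steel shank gently against the block's front face (the long one towards you) near its left end, then near its right end, then against the block's left-hand end face. Then set the pin upright into the small datum bore at the block's front left corner, fully home on its collar, and let go. Touch and press lightly, and only with the pin, so that the block is not shoved in its tray, and leave the things round about where they are.

Things in the scene. Friction and masses are not known exactly. Their poses are not given: they have to be found in the camera images.
- carrier: Fixed grey tray, 166 x 206 x 24 mm, wall 9 mm, bolted down, in which the aluminium tube block stands. Origin: on the bench under the tray's centre; z up, -x its front (towards the robot; turned up to 17 degrees), +y its left. This pose is the tray's only: the block has play in it, up to 7 mm off centre in x and in y and turned up to 3.5 degrees, so the block's true place must be felt.
- bore_nominal (a point): Mouth of the datum bore if the block lay central and square (tray frame x -42, y +62, z 82 mm); fixed to the tray, the real bore is up to 15 mm away. The bore is at the block's front left corner, 11.5 mm across, 55 mm deep, 1.5 mm chamfer, its centre 18 mm from the front face and 18 mm from the left end face.
- setting_pin: Setting pin, loose, upright: steel shank 10 mm across, 32 mm long, bevelled foot; collar 20 mm across, 5 mm thick; black square handle 16 x 16 x 55 mm with a 3 mm button on top; 95 mm in all, 0.12 kg. Origin: centre of the foot; z up along it; x, y across the handle's flats. It starts in the stand, foot 8 mm above the bench, collar on the stand's top.
- pin_tip (a point): Centre of the foot of the setting pin's shank (lower end of its axis).
- pin_grip (a point): Where to grip the setting pin: middle of its square handle, 67 mm above its foot, 30 mm above the collar's top.
- stand: Fixed dark steel parking stand of the pin: 56 x 56 x 40 mm block on a 74 x 74 x 6 mm foot, with one upright hole in the top centre (12 mm across). Origin: centre of its underside.
- block_nominal (a point): Centre of the block's top if it lay central and square in the tray, 82 mm above the bench; fixed to the tray. The block is bare aluminium, 120 (x) x 160 (y) x 70 mm, with plain vertical faces, bare from 24 to 82 mm above the bench. Only its weight holds it: a push above 15 N shifts it. In its top: six 30 mm tube wells and one small datum bore.
- bottle_a: Small screw-cap glass bottle, 56 mm across, 103 mm high, a bystander to the left or right of the tray, opposite the stand. Origin: centre of its underside.
- tape: Roll of cream tape lying flat, 60 mm across, 19 mm high, a bystander at the back right. Origin: centre of its underside.
- pen: Marker pen lying on the bench near its front edge, 130 mm long, 12 mm thick, a bystander. Origin: centre of its underside.

How it is judged:
By the outcome, as a careful person would: the job done as asked, in the order asked, and still so for the second after the job is handed in, with the robot touching nothing.
It also fails if it takes over 72 s, if anything falls off the work surface, if the arm or the gripper's body presses on something with over 40 N, if the wrist force passes 120 N, or if a joint passes its speed limit or range.

### The arm

A 6-joint arm with a two-finger parallel gripper is mounted at the origin on a cart in front of the work surface, level with it; the furniture and walls round the work are solid. World frame = base frame: x ahead of the robot, y to its left, z up, the work surface at z = 0. Lengths are in m, angles in rad, forces in N, time in s.
With the tool pointing down it reaches from about 0.35 to 0.775 m from the base axis. Payload 7.3 kg.
Tool frame: the origin (TCP) lies at the very end of the fingers, on their centre line; the grasp point (between the pads) lies 19 mm behind it (robot.tcp_to_grasp is the distance from the TCP to the grasp point, in m); z points along the fingers, y is the direction in which the jaws open and shut (so a half turn about z gives the same grasp; the last joint's range is limited). The gripper opens to 92 mm and grips with 3 to 60 N. Pads are 19 mm wide; open, the fingers measure 130 mm over their backs; the gripper's body (75 mm by 190 mm) begins 47 mm behind the grasp point.
Start: joints at [-1.455, 0.342, 1.524, -0, 1.275, -0.146], TCP at [0.136, -0.507, 0.227] pointing down, gripper open.
Joint ranges: [-2.53, 2.53], [-0.77, 2.02], [0.04, 2.7], [-1, 4.14], [0.28, 2.66], [-3.11, 3.11]. Speed limits (rad/s): [2.57, 2.57, 3.14, 3.14, 3.14, 3.14].

### API

Orientations are given as [roll, pitch, yaw] about the fixed x, y, z axes, in that order (R = Rz(yaw) Ry(pitch) Rx(roll)).
In Python, from cell import robot gives the robot as it stands.
- The arm moves only by the tool arm_command, never from a script. Its argument "motion" is a list that holds one entry, the list of rows, each a list of 7 numbers: the turn, a rotation vector about the tool's x, y, z in units of 90 degrees (1.0 is 90 degrees), then the shift along the tool's x, y, z in units of 30 cm (1.0 is 30 cm), then the opening, from -1 (shut) to 1 (fully open). In form: [[[wx, wy, wz, tx, ty, tz, grip], ...]]. A call has 1 to 8 rows; each row is the pose to reach, as a shift and turn from the pose commanded when the call began, along the tool's axes at that moment; what a row does not reach only later rows make up. A row lasts 1/10 s, in which the tool goes at most 50 mm and 8.59 degrees, less where a joint would pass 70% of its speed; a pose out of reach is approached as far as the arm can. A call with a number of a shift or a turn outside -1 to 1 is refused whole. A call with a gripper value outside its range is refused whole. The fingers move at their own pace and stop on an object; "grip_force" is the grip in N (left out, the last holds). Time passes only in rows, so rows that repeat a pose let the fingers close. It gives the time, the measured TCP pose, the force and the opening at its end, in the units of the state.
- robot.observe(): the state, without advancing time (a new reading comes with each control period).
- robot.read_camera(name): name is "scene" or "top" or "wrist"; returns a dict with "image" (384x512x3 uint8, red, green, blue), "z_map" (384x512 float32, m along the optical axis (not along the pixel's ray), 0 where there is no reading), "fov_y" (degrees; the focal length in pixels is half the picture's height over the tangent of half this angle, whatever the lens; pixels are square), "cx", "cy" (the principal point, pixels), "k1" (the pictures are not rectified: a ray, as slopes to the right and down, at radius r is drawn at 1 + k1 r^2 times it, then the intrinsics apply), "cam_to_world" (4x4, takes a point from camera to world coordinates). Camera axes: x right, y down, z forward; pixel columns grow to the right and rows downward; lengths in m; the calibration is good to about 2 mm. A picture is of the moment at which its call begins.
- robot.hand_in(): hands the job in, once; it reports no verdict.
The state is a dict: "time": time; "qpos": joint angles; "qvel": joint speeds; "joint_efforts": joint torques, N m; "tool_pos": TCP position; "tool_rot": TCP orientation; "contact_force": force on the tool from outside, world axes, zero at the start; "torque": the same for the moment, N m; "opening": finger opening in m.
Only numpy, scipy, OpenCV 4.12 (cv2) and the standard library are available. Lean on these libraries where they do the work, as an engineer would, in place of code of your own. Each camera call takes 0.05 s, during which the arm holds its last target.

## Working session

There is one attempt and no reset: what is moved stays moved. The work goes in short steps, Python scripts to look and compute and a tool call to move; the robot and the scene stay as the last step left them, time stands still between calls to the robot, and variables do not carry over. Pictures are saved under pics/ and viewed, and the job is handed in when it is done.

Besides the shell and the picture viewer there is one more tool, called as name([rows], argument=value, ...), one row to a line, values as JSON. arm_command: Moves the arm, as the interface text tells. Its arguments: {"type":"object","properties":{"motion":{"type":"array"},"grip_force":{"type":"number"}},"required":["motion"]}

```bash
ls; mkdir -p pics; python3 - <<'E'
from cell import robot
import cv2
print(robot.observe())
for n in ("scene","top","wrist"):
    d=robot.read_camera(n)
    cv2.imwrite(f"pics/{n}0.png",d["image"][:,:,::-1])
    print(n,d["fov_y"],d["cx"],d["cy"],d["k1"],d["cam_to_world"].round(4).tolist())
    import numpy as np; np.savez(f"{n}0.npz",**d)
E
```

```text
pics
{'time': 0.0, 'qpos': array([-1.45502720e+00,  3.42714235e-01,  1.52498342e+00, -1.21074882e-05,
        1.27539494e+00, -1.45987449e-01]), 'qvel': array([-0.00064834,  0.00072438,  0.00033396,  0.00066274,  0.00220667,
        0.00170429]), 'joint_efforts': array([ 6.86977401e-04, -4.31245637e+01, -2.44225341e+01,  7.18239974e-02,
        5.59992052e-02, -1.03805205e-04]), 'tool_pos': array([ 0.13583688, -0.5067176 ,  0.22606109]), 'tool_rot': array([-3.14010699e+00, -2.06739741e-04,  2.61759954e-01]), 'contact_force': array([ 0.68183435, -0.33636129,  0.23611421]), 'torque': array([-0.01081503,  0.07735043,  0.02244893]), 'opening': 0.09222009088775332}
scene 43.40105656259894 256.28681524671873 191.86913363587126 0.045627472447247096 [[-0.7727, -0.3865, 0.5035, -0.18], [-0.6345, 0.491, -0.5969, 0.7132], [-0.0165, -0.7807, -0.6247, 0.9249], [0.0, 0.0, 0.0, 1.0]]
top 42.497630181810116 254.904585235611 184.86297150452393 -0.0074116716668177545 [[-0.0055, -0.9978, 0.0664, 0.3806], [-1.0, 0.0054, -0.0022, -0.0779], [0.0019, -0.0664, -0.9978, 1.6524], [0.0, 0.0, 0.0, 1.0]]
wrist 60.87719712161553 255.27158614996512 188.35312947391137 0.029561571994607194 [[0.259, -0.9367, -0.2355, 0.1994], [-0.9659, -0.2514, -0.0622, -0.4901], [-0.0009, 0.2436, -0.9699, 0.3851], [0.0, 0.0, 0.0, 1.0]]
```

View pics/scene0.png

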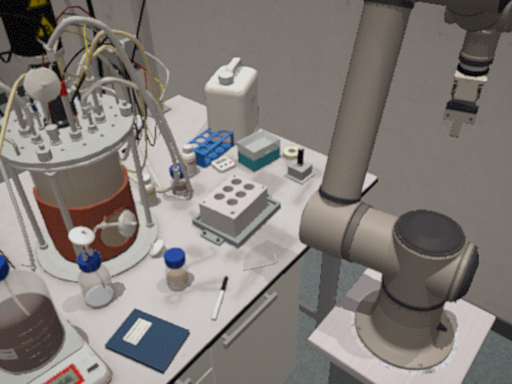

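View pics/top0.png

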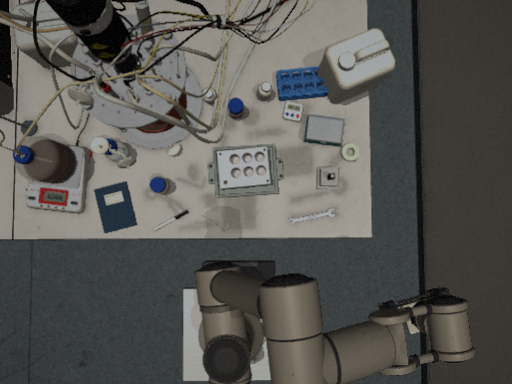

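The top view shows the block in its tray at about (245,169), the stand with the pin at (328,177), the bottle at (158,184), the pen at (170,220) and the tape at (350,152). There is a wrench near (313,215). I'll enlarge it.

```bash
cat > h.py <<'E'
import numpy as np, cv2
def K(d):
    H,W=d["image"].shape[:2]; f=H/2/np.tan(np.radians(float(d["fov_y"]))/2)
    return f,float(d["cx"]),float(d["cy"]),float(d["k1"])
def rays(d,uv):
    f,cx,cy,k1=K(d); uv=np.atleast_2d(np.array(uv,float))
    p=(uv-[cx,cy])/f
    M=np.eye(3)
    q=cv2.undistortPoints(p[:,None,:],M,np.array([k1,0,0,0.]))[:,0]
    return np.c_[q,np.ones(len(q))]
def cloud(d):
    H,W=d["image"].shape[:2]; v,u=np.mgrid[:H,:W]
    r=rays(d,np.c_[u.ravel(),v.ravel()])*d["z_map"].reshape(-1,1)
    T=d["cam_to_world"]; return (r@T[:3,:3].T+T[:3,3]).reshape(H,W,3)
def onplane(d,uv,z):
    T=d["cam_to_world"]; w=rays(d,uv)@T[:3,:3].T
    return T[:3,3]+w*((z-T[2,3])/w[:,2])[:,None]
def project(d,P):
    f,cx,cy,k1=K(d);T=d["cam_to_world"]; c=(np.atleast_2d(P)-T[:3,3])@T[:3,:3]
    s=c[:,:2]/c[:,2:]; r2=(s**2).sum(1,keepdims=True); return s*(1+k1*r2)*f+[cx,cy]
E
python3 - <<'E'
from h import *
d=dict(np.load("top0.npz"))
im=d["image"][:,:,::-1]
cv2.imwrite("pics/tc.png",cv2.resize(im[130:235,140:370],None,fx=3.4,fy=3.4,interpolation=cv2.INTER_CUBIC))
P=cloud(d); 
for name,(u0,u1,v0,v1),zs in (("tray",(200,295,135,205),[(0.012,0.03),(0.07,0.095)]),("stand",(312,345,160,195),[(0.003,0.015),(0.033,0.05),(0.08,.12)]),("bottle",(140,180,165,205),[(.08,.12)])):
    Q=P[v0:v1,u0:u1].reshape(-1,3)
    for a,b in zs:
        S=Q[(Q[:,2]>a)&(Q[:,2]<b)]
        r=cv2.minAreaRect((S[:,:2]*1000).astype(np.float32)); print(name,a,b,len(S),np.median(S,0).round(4),r)
E
```

```text
tray 0.012 0.03 1297 [ 0.5321 -0.0618  0.0216] ((538.9375610351562, -39.44209289550781), (181.2864227294922, 267.13739013671875), 7.186527729034424)
tray 0.07 0.095 1451 [ 0.5426 -0.0372  0.0826] ((567.9501342773438, -41.012245178222656), (170.2349090576172, 159.743896484375), 4.897381782531738)
stand 0.003 0.015 311 [ 0.5085 -0.3186  0.0057] ((515.4431762695312, -326.410888671875), (108.43238830566406, 114.89653778076172), 89.4227294921875)
stand 0.033 0.05 269 [ 0.5121 -0.3183  0.0403] ((514.224609375, -323.0809631347656), (56.96900939941406, 56.978614807128906), 88.73249816894531)
stand 0.08 0.12 30 [ 0.5136 -0.3217  0.1   ] ((513.0718994140625, -323.53729248046875), (14.57254695892334, 16.664403915405273), 3.293572187423706)
bottle 0.08 0.12 210 [0.4881 0.2263 0.1036] ((488.2430725097656, 227.8853759765625), (47.96865463256836, 49.44261169433594), 15.786530494689941)
```

View pics/tc.png

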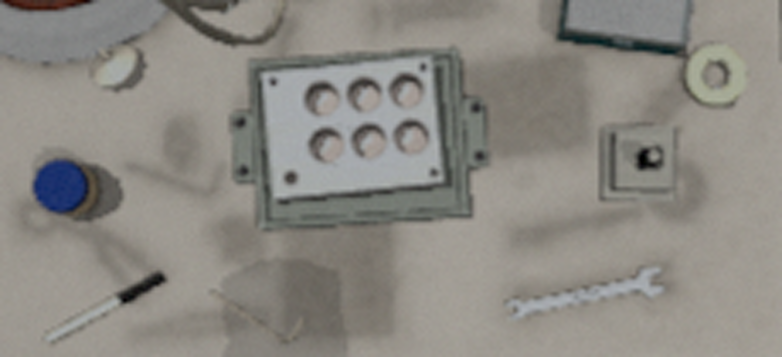

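```bash
cat >> h.py <<'E'
from scipy.spatial.transform import Rotation as Ro
def move(s,pos,yaw=None,rpy=None,frac=1):
    """row numbers (turn units 90deg, shift units .3m) from state s to world pos/yaw pointing down"""
    R=Ro.from_euler("xyz",s["tool_rot"])
    T=Ro.from_euler("xyz",rpy if rpy is not None else [np.pi,0,yaw])
    w=(R.inv()*T).as_rotvec()/(np.pi/2)
    t=R.inv().apply(np.array(pos)-s["tool_pos"])/0.3
    return np.r_[w,t].round(4)
E
python3 - <<'E'
from h import *
from cell import robot
d=dict(np.load("top0.npz"))
c=np.array([[262,72],[437,57],[445,185],[274,198]])/3.4+[140,130]-.35
print(onplane(d,c,.082).round(4))
print("bore",onplane(d,np.array([[290,178]])/3.4+[140,130]-.35,.082))
t=np.array([[252,60],[460,49],[472,213],[262,227]])/3.4+[140,130]-.35
print("tray",onplane(d,t,.024).round(4))
s=robot.observe()
print(move(s,[0.50,-0.323,0.226],0.0))
P=cloud(d); m=P[...,2]>.2
print("high obstacles min x", [(round(y,2), P[m&(abs(P[...,1]-y)<.05)&(P[...,0]>.3)][:,0].min().round(3)) for y in np.arange(-.4,.4,.1) if (m&(abs(P[...,1]-y)<.05)&(P[...,0]>.3)).any()])
E
```

```text
[[ 0.595   0.0403  0.082 ]
 [ 0.6084 -0.1246  0.082 ]
 [ 0.4874 -0.1312  0.082 ]
 [ 0.476   0.0291  0.082 ]]
bore [[0.49475884 0.01410409 0.082     ]]
tray [[ 0.6148  0.0545  0.024 ]
 [ 0.6245 -0.1489  0.024 ]
 [ 0.4639 -0.1592  0.024 ]
 [ 0.4514  0.0447  0.024 ]]
[-8.000e-04 -0.000e+00  1.666e-01  1.331e+00 -2.778e-01  1.300e-03]
high obstacles min x [(np.float64(-0.4), np.float64(0.767)), (np.float64(-0.3), np.float64(0.77)), (np.float64(-0.2), np.float64(0.984)), (np.float64(-0.1), np.float64(0.381)), (np.float64(-0.0), np.float64(0.813)), (np.float64(0.1), np.float64(0.604)), (np.float64(0.2), np.float64(0.619)), (np.float64(0.3), np.float64(0.527))]
```

arm_command([
  [[0,0,0.083,0.166,-0.035,0,1],[0,0,0.166,0.33,-0.07,0,1],[0,0,0.166,0.5,-0.105,0,1],[0,0,0.166,0.67,-0.14,0,1],[0,0,0.166,0.83,-0.175,0,1],[0,0,0.166,1.0,-0.21,0,1],[0,0,0.166,1.0,-0.21,0,1],[0,0,0.166,1.0,-0.21,0,1]],
])

```text
time: 0.95
tool_pos: [0.4105, -0.3675, 0.2262]
tool_rot: [-3.141, 0.001, 0.004]
contact_force: [-0.4, -0.1, -0.3]
opening: 0.0918
```

```bash
python3 - <<'E'
from h import *
from cell import robot
s=robot.observe(); print(s["tool_pos"],s["tool_rot"])
print(move(s,[0.50,-0.323,0.226],0.0))
E
```

```text
[ 0.41045255 -0.36753485  0.22623955] [-3.14112577e+00  6.27975180e-04  4.40124317e-03]
[-0.0003  0.0004  0.0028  0.2991 -0.1471  0.0007]
```

arm_command([
  [[0,0,0.0,0.13,-0.07,0,1],[0,0,0,0.27,-0.14,0,1],[0,0,0,0.3,-0.147,0,1],[0,0,0,0.3,-0.147,0,1]],
])

```text
time: 1.35
tool_pos: [0.4991, -0.3249, 0.2262]
tool_rot: [3.142, 0.001, 0.002]
contact_force: [-0.8, -0.2, 0.1]
opening: 0.0919
```

```bash
python3 - <<'E'
from h import *
from cell import robot
s=robot.observe(); print(s["tool_pos"],s["tool_rot"])
d=robot.read_camera("wrist"); np.savez("w1.npz",**d)
cv2.imwrite("pics/w1.png",d["image"][:,:,::-1])
print(project(d,[[0.513,-0.323,.103],[.513,-.323,.045]]),d["cam_to_world"][:3,3])
P=cloud(d).reshape(-1,3)
for a,b in ((.035,.042),(.09,.101),(.0985,.101),(.1015,.106)):
    S=P[(P[:,2]>a)&(P[:,2]<b)&(abs(P[:,0]-.513)<.05)&(abs(P[:,1]+.323)<.05)]
    if len(S)>5: print(a,b,len(S),S.mean(0),cv2.minAreaRect((S[:,:2]*1000).astype(np.float32)))
E
```

```text
[ 0.49910187 -0.32487804  0.22622375] [3.14156530e+00 9.32710585e-04 1.77103552e-03]
[[252.98719914 167.10018376]
 [253.33226983 157.04771147]] [ 0.56496474 -0.32474832  0.38507864]
0.035 0.042 2140 [ 0.51651827 -0.32467631  0.04085601] ((514.663818359375, -325.0067443847656), (55.78337860107422, 56.204891204833984), 88.79658508300781)
0.09 0.101 137 [ 0.51690779 -0.32502246  0.09926773] ((514.8716430664062, -324.87164306640625), (16.22598648071289, 15.859640121459961), 6.546438217163086)
0.0985 0.101 116 [ 0.51587348 -0.32518931  0.10018602] ((514.7996826171875, -324.8721923828125), (16.051706314086914, 15.870444297790527), 6.02431058883667)
0.1015 0.106 172 [ 0.51519165 -0.32484146  0.1035873 ] ((515.044189453125, -324.9728698730469), (14.35384750366211, 14.666041374206543), 5.203191757202148)
```

View pics/w1.png

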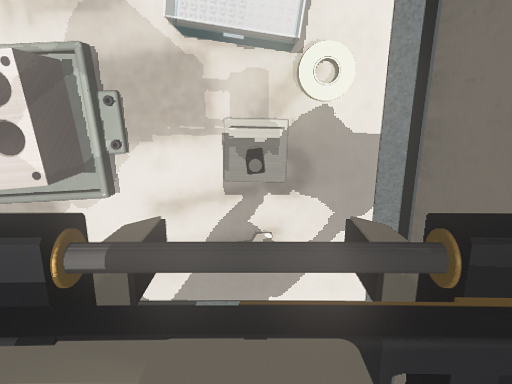

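The wrist view shows the stand with the pin's square handle at about (255,160).

```bash
python3 - <<'E'
from h import *
d=dict(np.load("w1.npz"))
cv2.imwrite("pics/w1c.png",cv2.resize(d["image"][110:200,215:300,::-1],None,fx=6,fy=6,interpolation=cv2.INTER_CUBIC))
E
```

```text
(no output)
```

View pics/w1c.png

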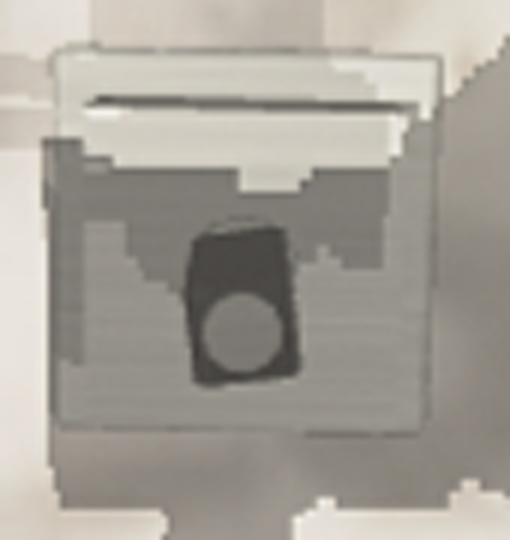

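```bash
python3 - <<'E'
from h import *
from cell import robot
s=robot.observe()
print(move(s,[0.5142,-0.3243,0.056],0.1))
E
```

```text
[-0.      0.0009 -0.0633  0.0543 -0.0036  0.5676]
```

arm_command([
  [[0,0,-0.063,0.054,-0.003,0,1],[0,0,-0.063,0.054,-0.003,0.1,1],[0,0,-0.063,0.054,-0.003,0.22,1],[0,0,-0.063,0.054,-0.003,0.35,1],[0,0,-0.063,0.054,-0.003,0.46,1],[0,0,-0.063,0.054,-0.003,0.54,1],[0,0,-0.063,0.054,-0.003,0.567,1],[0,0,-0.063,0.054,-0.003,0.567,1]],
])

```text
time: 2.2
tool_pos: [0.5138, -0.3244, 0.056]
tool_rot: [-3.14, 0.002, 0.098]
contact_force: [-0.6, 0.2, 0.1]
opening: 0.0918
```

```bash
python3 - <<'E'
from h import *
from cell import robot
s=robot.observe()
print(s["tool_pos"],s["tool_rot"],move(s,[0.5142,-0.3243,0.056],0.1))
d=robot.read_camera("wrist"); np.savez("w2.npz",**d)
cv2.imwrite("pics/w2.png",d["image"][:,:,::-1])
E
```

```text
[ 0.51381789 -0.32439041  0.05599716] [-3.14028591e+00  1.78814824e-03  9.80616913e-02] [-0.0008  0.0011 -0.0012  0.0013 -0.0002 -0.    ]
```

View pics/w2.png

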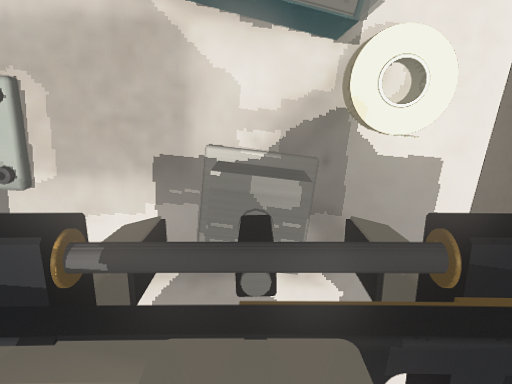

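The handle sits square between the pads, at about (256,255). I'll close on it now.

arm_command([
  [[0,0,0,0,0,0,-1],[0,0,0,0,0,0,-1],[0,0,0,0,0,0,-1],[0,0,0,0,0,0,-1],[0,0,0,0,0,0,-1],[0,0,0,0,0,0,-1],[0,0,0,0,0,0,-1],[0,0,0,0,0,0,-1]],
], grip_force=25)

```text
time: 3.05
tool_pos: [0.5155, -0.3235, 0.0566]
tool_rot: [-3.142, 0.0, 0.1]
contact_force: [-0.4, 0.6, -0.2]
opening: 0.0322
```

arm_command([
  [[0,0,0,0,0,0,-1],[0,0,0,0,0,0,-1],[0,0,0,0,0,0,-1],[0,0,0,0,0,0,-1],[0,0,0,0,0,0,-1],[0,0,0,0,0,0,-1]],
])

```text
time: 3.65
tool_pos: [0.5155, -0.3236, 0.0566]
tool_rot: [3.141, -0.0, 0.1]
contact_force: [-1.0, -0.3, -1.3]
opening: 0.016
```

arm_command([
  [[0,0,0,0,0,-0.02,-1],[0,0,0,0,0,-0.06,-1],[0,0,0,0,0,-0.12,-1],[0,0,0,0,0,-0.2,-1],[0,0,0,0,0,-0.3,-1],[0,0,0,0,0,-0.38,-1],[0,0,0,0,0,-0.4,-1],[0,0,0,0,0,-0.4,-1]],
])

```text
time: 4.45
tool_pos: [0.5158, -0.3236, 0.1779]
tool_rot: [3.14, -0.001, 0.1]
contact_force: [-0.2, -0.7, -2.0]
opening: 0.0159
```

```bash
python3 - <<'E'
from h import *
from cell import robot
s=robot.observe()
print(s["tool_pos"],s["tool_rot"],s["contact_force"],s["opening"])
d=robot.read_camera("wrist"); np.savez("w3.npz",**d)
cv2.imwrite("pics/w3.png",d["image"][:,:,::-1])
d=robot.read_camera("scene"); np.savez("s3.npz",**d)
cv2.imwrite("pics/s3.png",cv2.resize(d["image"][100:260,180:400,::-1],None,fx=3.4,fy=3.4,interpolation=cv2.INTER_CUBIC))
# block geometry, yaw y-axis
b=0.07
for yaw in (.07,.1): print(yaw)
E
```

```text
[ 0.51577457 -0.32357212  0.1778677 ] [ 3.14013736e+00 -1.49968297e-03  1.00109559e-01] [-0.22369899 -0.70153651 -2.03928189] 0.015926330517817708
0.07
0.1
```

View pics/s3.png

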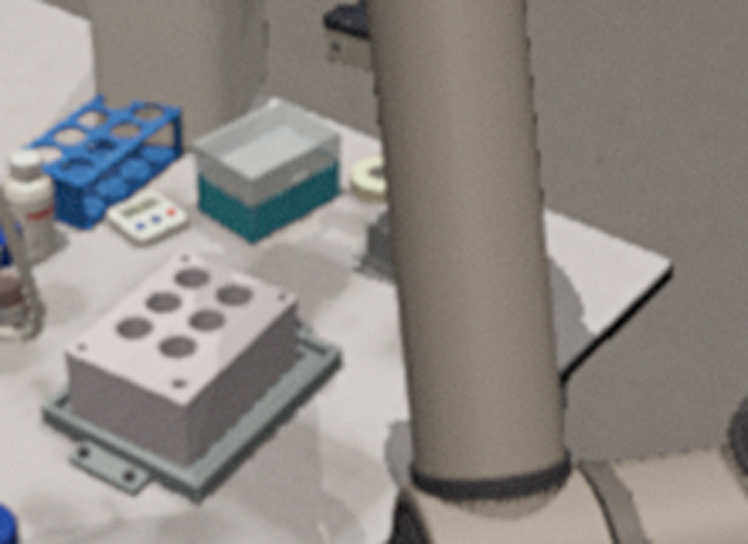

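View pics/w3.png

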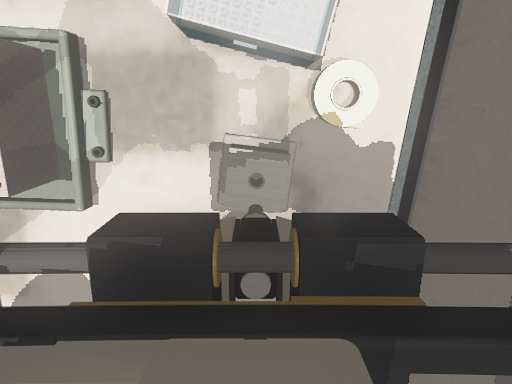

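The pin is in the hand and the stand's hole is empty at (257,180). The block is undisturbed.

```bash
python3 - <<'E'
from h import *
from cell import robot
s=robot.observe()
print(move(s,[0.44,-0.09,0.178],0.07), move(s,[0.44,0.004,0.178],0.07))
E
```

```text
[-0.001   0.001   0.0191 -0.1709 -0.7976 -0.0069] [-1.0000e-03  1.0000e-03  1.9100e-02 -1.3960e-01 -1.1094e+00 -6.5000e-03]
```

arm_command([
  [[0,0,0.019,-0.06,-0.1,0,-1],[0,0,0.019,-0.1,-0.23,0,-1],[0,0,0.019,-0.14,-0.37,0,-1],[0,0,0.019,-0.17,-0.51,0,-1],[0,0,0.019,-0.17,-0.65,0,-1],[0,0,0.019,-0.165,-0.78,0,-1],[0,0,0.019,-0.16,-0.9,0,-1],[0,0,0.019,-0.15,-1.0,0,-1]],
])

```text
time: 5.35
tool_pos: [0.4393, -0.0275, 0.1754]
tool_rot: [-3.14, 0.003, 0.071]
contact_force: [0.9, -0.7, -1.2]
opening: 0.016
```

```bash
python3 - <<'E'
from h import *
from cell import robot
s=robot.observe()
print(s["tool_pos"],s["tool_rot"],move(s,[0.44,0.004,0.108],0.07))
d=robot.read_camera("wrist"); np.savez("w4.npz",**d)
cv2.imwrite("pics/w4.png",d["image"][:,:,::-1])
E
```

```text
[ 0.43928401 -0.02747038  0.17535017] [-3.14046186e+00  3.05715768e-03  7.06107622e-02] [-0.0007  0.0019  0.0004  0.0105 -0.1042  0.2246]
```

View pics/w4.png

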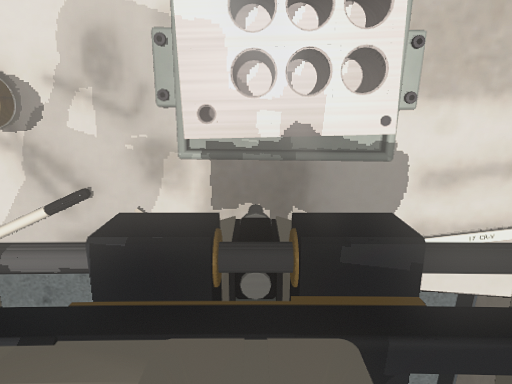

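The wrist view shows the datum bore at (206,113) and the block's front edge running from about (188,139) to (395,134).

```bash
python3 - <<'E'
from h import *
d=dict(np.load("w4.npz"))
cv2.imwrite("pics/w4c.png",cv2.resize(d["image"][85:165,150:430,::-1],None,fx=2.8,fy=2.8,interpolation=cv2.INTER_CUBIC))
print(onplane(d,[[206,113],[188,139],[395,134]],.082))
P=cloud(d).reshape(-1,3); S=P[(abs(P[:,2]-.082)<.004)&(P[:,0]<.7)]
r=cv2.minAreaRect((S[:,:2]*1000).astype(np.float32));print(r,cv2.boxPoints(r))
E
```

```text
[[ 0.49690129  0.01359687  0.082     ]
 [ 0.47654447  0.02669851  0.082     ]
 [ 0.49129876 -0.13020804  0.082     ]]
((530.929443359375, -45.77935028076172), (94.48007202148438, 161.25778198242188), 5.118544578552246) [[ 476.68436    30.313416]
 [ 491.0712   -130.30132 ]
 [ 585.17456  -121.872116]
 [ 570.7877     38.742615]]
```

View pics/w4c.png

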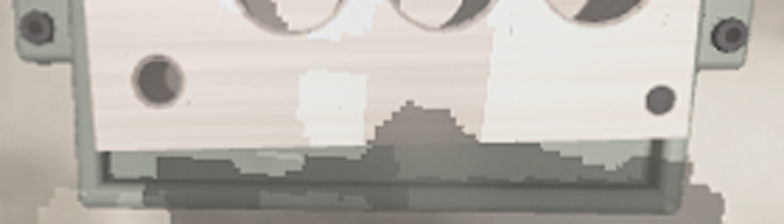

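arm_command([
  [[0,0,0,0.01,-0.05,0.03,-1],[0,0,0,0.01,-0.1,0.1,-1],[0,0,0,0.01,-0.104,0.17,-1],[0,0,0,0.01,-0.104,0.22,-1],[0,0,0,0.01,-0.104,0.225,-1],[0,0,0,0.01,-0.104,0.225,-1],[0,0,0,0.01,-0.104,0.225,-1]],
])

```text
time: 6.1
tool_pos: [0.4419, 0.0016, 0.1094]
tool_rot: [3.141, -0.0, 0.07]
contact_force: [0.4, -0.3, -1.8]
opening: 0.0159
```

arm_command([
  [[0,0,0,0.03,0,0,-1],[0,0,0,0.06,0,0,-1],[0,0,0,0.08,0,0,-1],[0,0,0,0.08,0,0,-1],[0,0,0,0.08,0,0,-1],[0,0,0,0.08,0,0,-1]],
])

```text
time: 6.7
tool_pos: [0.4652, 0.0036, 0.109]
tool_rot: [-3.142, 0.001, 0.07]
contact_force: [0.9, 0.4, -1.1]
opening: 0.0158
```

arm_command([
  [[0,0,0,0.004,0,0,-1],[0,0,0,0.004,0,0,-1]],
])

```text
time: 6.9
tool_pos: [0.4668, 0.0036, 0.1091]
tool_rot: [3.141, -0.0, 0.07]
contact_force: [-0.2, -0.7, -1.1]
opening: 0.0157
```

arm_command([
  [[0,0,0,0.004,0,0,-1],[0,0,0,0.004,0,0,-1]],
])

```text
time: 7.1
tool_pos: [0.4681, 0.0036, 0.1091]
tool_rot: [3.141, -0.0, 0.07]
contact_force: [-0.0, 0.2, -1.7]
opening: 0.0161
```

arm_command([
  [[0,0,0,0.003,0,0,-1],[0,0,0,0.003,0,0,-1]],
])

```text
time: 7.3
tool_pos: [0.4689, 0.0037, 0.1091]
tool_rot: [3.141, -0.0, 0.07]
contact_force: [0.0, 0.2, -1.0]
opening: 0.0157
```

arm_command([
  [[0,0,0,0.002,0,0,-1],[0,0,0,0.002,0,0,-1]],
])

```text
time: 7.5
tool_pos: [0.4695, 0.0038, 0.1091]
tool_rot: [3.142, -0.0, 0.07]
contact_force: [-0.5, -0.7, -2.0]
opening: 0.0159
```

arm_command([
  [[0,0,0,0.002,0,0,-1],[0,0,0,0.002,0,0,-1]],
])

```text
time: 7.7
tool_pos: [0.4701, 0.0038, 0.1091]
tool_rot: [3.141, -0.0, 0.07]
contact_force: [-0.8, 1.0, -1.5]
opening: 0.0159
```

arm_command([
  [[0,0,0,0.002,0,0,-1],[0,0,0,0.002,0,0,-1]],
])

```text
time: 7.9
tool_pos: [0.4707, 0.0039, 0.1091]
tool_rot: [3.141, -0.0, 0.07]
contact_force: [0.4, -0.2, -2.3]
opening: 0.0159
```

arm_command([
  [[0,0,0,0.002,0,0,-1],[0,0,0,0.002,0,0,-1]],
])

```text
time: 8.1
tool_pos: [0.4713, 0.0039, 0.1091]
tool_rot: [3.142, -0.0, 0.07]
contact_force: [0.3, 0.1, -1.4]
opening: 0.0161
```

arm_command([
  [[0,0,0,0.002,0,0,-1],[0,0,0,0.002,0,0,-1]],
])

```text
time: 8.3
tool_pos: [0.4719, 0.004, 0.1091]
tool_rot: [3.142, -0.0, 0.07]
contact_force: [-0.4, -0.1, -1.1]
opening: 0.0161
```

arm_command([
  [[0,0,0,0.002,0,0,-1],[0,0,0,0.002,0,0,-1]],
])

```text
time: 8.5
tool_pos: [0.4725, 0.004, 0.1091]
tool_rot: [3.141, -0.0, 0.07]
contact_force: [0.0, 1.0, -1.3]
opening: 0.016
```

arm_command([
  [[0,0,0,0.002,0,0,-1],[0,0,0,0.002,0,0,-1]],
])

```text
time: 8.7
tool_pos: [0.4731, 0.004, 0.1091]
tool_rot: [3.142, -0.0, 0.07]
contact_force: [0.5, -0.3, -1.4]
opening: 0.016
```

arm_command([
  [[0,0,0,0.002,0,0,-1],[0,0,0,0.002,0,0,-1]],
])

```text
time: 8.9
tool_pos: [0.4737, 0.0041, 0.1091]
tool_rot: [3.142, -0.0, 0.07]
contact_force: [-0.2, -0.3, -1.4]
opening: 0.016
```

arm_command([
  [[0,0,0,0.002,0,0,-1],[0,0,0,0.002,0,0,-1]],
])

```text
time: 9.1
tool_pos: [0.4743, 0.0041, 0.1091]
tool_rot: [3.142, -0.0, 0.07]
contact_force: [-0.0, -0.2, -1.0]
opening: 0.0162
```

arm_command([
  [[0,0,0,0.002,0,0,-1],[0,0,0,0.002,0,0,-1]],
])

```text
time: 9.3
tool_pos: [0.4749, 0.0042, 0.1091]
tool_rot: [3.141, -0.0, 0.07]
contact_force: [0.0, -1.1, -1.1]
opening: 0.0161
```

arm_command([
  [[0,0,0,0.002,0,0,-1],[0,0,0,0.002,0,0,-1]],
])

```text
time: 9.5
tool_pos: [0.4752, 0.0042, 0.109]
tool_rot: [3.142, 0.001, 0.07]
contact_force: [-1.5, 0.3, -0.8]
opening: 0.0156
```

```bash
python3 - <<'E'
from h import *
from cell import robot
s=robot.observe()
print(s["tool_pos"],s["contact_force"],s["torque"])
d=robot.read_camera("wrist"); np.savez("w5.npz",**d)
cv2.imwrite("pics/w5.png",d["image"][:,:,::-1])
d=robot.read_camera("scene"); np.savez("s5.npz",**d)
cv2.imwrite("pics/s5.png",cv2.resize(d["image"][120:260,160:330,::-1],None,fx=4.4,fy=4.2,interpolation=cv2.INTER_CUBIC))
E
```

```text
[0.47521656 0.00420993 0.10903324] [-1.49356373  0.33841607 -0.83101329] [-0.02287435  0.1627717  -0.04164185]
```

View pics/w5.png

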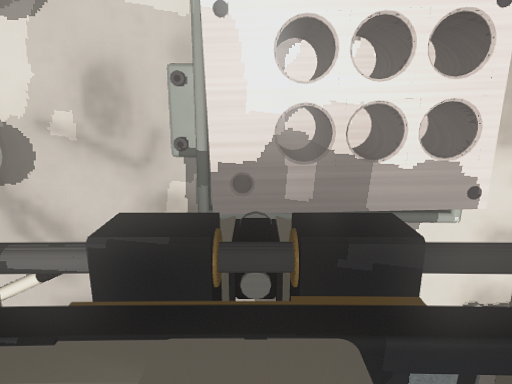

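View pics/s5.png

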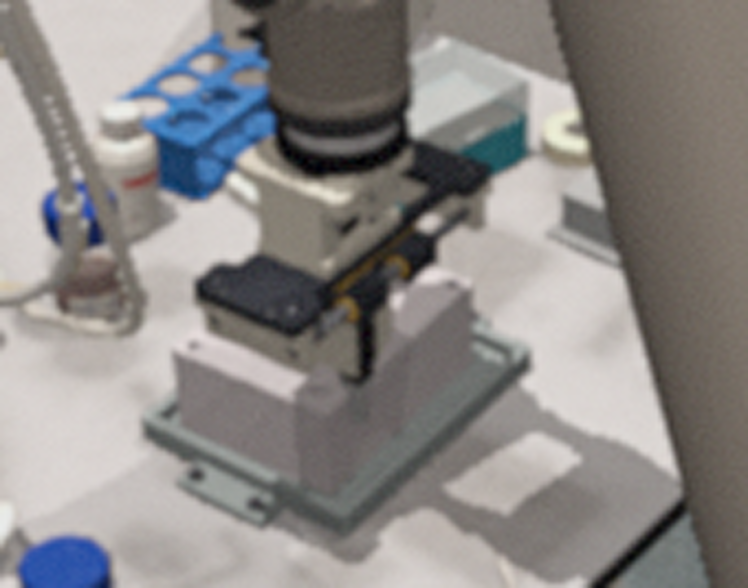

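The wrist view shows the pin just at the front edge. The force and the shortened step suggest it has touched. One more small step will confirm it.

arm_command([
  [[0,0,0,0.001,0,0,-1],[0,0,0,0.001,0,0,-1],[0,0,0,0.001,0,0,-1]],
])

```text
time: 9.9
tool_pos: [0.4754, 0.0043, 0.109]
tool_rot: [-3.142, 0.001, 0.07]
contact_force: [-2.7, 0.4, -1.6]
opening: 0.0161
```

arm_command([
  [[0,0,0,-0.03,0,0,-1],[0,0,0,-0.05,0.06,0,-1],[0,0,0,-0.05,0.17,0,-1],[0,0,0,-0.05,0.28,0,-1],[0,0,0,-0.05,0.35,0,-1],[0,0,0,-0.02,0.367,0,-1],[0,0,0,-0.01,0.367,0,-1],[0,0,0,-0.007,0.367,0,-1]],
])

```text
time: 10.7
tool_pos: [0.4816, -0.105, 0.109]
tool_rot: [-3.141, -0.0, 0.071]
contact_force: [0.5, -0.5, -1.2]
opening: 0.0159
```

arm_command([
  [[0,0,0,0.002,0,0,-1],[0,0,0,0.002,0,0,-1]],
])

```text
time: 10.9
tool_pos: [0.4818, -0.1048, 0.109]
tool_rot: [-3.141, 0.0, 0.072]
contact_force: [0.2, -0.1, -1.8]
opening: 0.016
```

arm_command([
  [[0,0,0,0.002,0,0,-1],[0,0,0,0.002,0,0,-1]],
])

```text
time: 11.1
tool_pos: [0.4826, -0.1053, 0.1092]
tool_rot: [3.141, -0.0, 0.071]
contact_force: [-0.4, 0.1, -0.9]
opening: 0.0157
```

arm_command([
  [[0,0,0,0.002,0,0,-1],[0,0,0,0.002,0,0,-1]],
])

```text
time: 11.3
tool_pos: [0.4832, -0.1056, 0.1091]
tool_rot: [3.141, -0.0, 0.07]
contact_force: [0.0, -0.9, -0.8]
opening: 0.0157
```

arm_command([
  [[0,0,0,0.002,0,0,-1],[0,0,0,0.002,0,0,-1]],
])

```text
time: 11.5
tool_pos: [0.4838, -0.1056, 0.1091]
tool_rot: [3.141, -0.0, 0.07]
contact_force: [-0.3, -0.1, -1.5]
opening: 0.0161
```

arm_command([
  [[0,0,0,0.002,0,0,-1],[0,0,0,0.002,0,0,-1]],
])

```text
time: 11.7
tool_pos: [0.4844, -0.1056, 0.1091]
tool_rot: [3.142, -0.0, 0.07]
contact_force: [0.7, 0.5, -1.5]
opening: 0.0157
```

arm_command([
  [[0,0,0,0.002,0,0,-1],[0,0,0,0.002,0,0,-1]],
])

```text
time: 11.9
tool_pos: [0.485, -0.1055, 0.1091]
tool_rot: [3.141, -0.0, 0.07]
contact_force: [-0.4, 0.1, -1.2]
opening: 0.0162
```

arm_command([
  [[0,0,0,0.002,0,0,-1],[0,0,0,0.002,0,0,-1]],
])

```text
time: 12.1
tool_pos: [0.4853, -0.1055, 0.109]
tool_rot: [3.142, 0.001, 0.07]
contact_force: [-1.2, 0.5, -1.6]
opening: 0.0158
```

arm_command([
  [[0,0,0,0.001,0,0,-1],[0,0,0,0.001,0,0,-1],[0,0,0,0.001,0,0,-1]],
])

```text
time: 12.4
tool_pos: [0.4856, -0.1054, 0.1091]
tool_rot: [3.142, 0.001, 0.07]
contact_force: [-1.3, 0.1, -1.4]
opening: 0.0158
```

arm_command([
  [[0,0,0,0.001,0,0,-1],[0,0,0,0.001,0,0,-1],[0,0,0,0.001,0,0,-1]],
])

```text
time: 12.7
tool_pos: [0.4859, -0.1055, 0.1091]
tool_rot: [3.142, 0.001, 0.07]
contact_force: [-2.2, -1.6, 0.3]
opening: 0.0158
```

```bash
python3 - <<'E'
from h import *
from cell import robot
s=robot.observe()
print(s["tool_pos"],s["tool_rot"])
for n in ("top0","s3","w4","scene0"):
    P=cloud(dict(np.load(n+".npz"))).reshape(-1,3)
    S=P[(P[:,0]>.54)&(P[:,0]<.72)&(P[:,1]>-.05)&(P[:,1]<.2)&(P[:,2]>.13)&(P[:,2]<.45)]
    S=S[np.argsort(S[:,0])][:400:40]; print(n,S.round(3).tolist())
print(move(s,[0.455,-0.09,0.109],0.094),move(s,[0.455,0.055,0.109],0.094),move(s,[0.50,0.055,0.109],0.094))
E
```

```text
[ 0.48587105 -0.10548503  0.10907244] [3.14151772e+00 5.66303126e-04 7.01770759e-02]
top0 [[0.604, 0.072, 0.226], [0.609, 0.084, 0.301], [0.614, 0.093, 0.339], [0.618, 0.099, 0.388], [0.621, 0.131, 0.443], [0.624, 0.111, 0.414], [0.627, 0.115, 0.423], [0.63, 0.095, 0.324], [0.635, 0.125, 0.434], [0.641, 0.197, 0.367]]
s3 [[0.602, 0.08, 0.247], [0.605, 0.072, 0.213], [0.606, 0.057, 0.186], [0.607, 0.082, 0.284], [0.609, 0.078, 0.24], [0.61, 0.089, 0.304], [0.611, 0.07, 0.21], [0.613, 0.048, 0.131], [0.614, 0.058, 0.156], [0.616, 0.114, 0.36]]
w4 []
scene0 [[0.6, 0.081, 0.248], [0.605, 0.063, 0.199], [0.606, 0.059, 0.171], [0.608, 0.078, 0.285], [0.609, 0.061, 0.171], [0.61, 0.055, 0.156], [0.611, 0.074, 0.228], [0.613, 0.087, 0.304], [0.615, 0.094, 0.361], [0.616, 0.058, 0.162]]
[ 0.      0.0004 -0.0152 -0.099  -0.0587  0.0003] [ 0.000e+00  4.000e-04 -1.520e-02 -6.510e-02 -5.408e-01  2.000e-04] [ 0.000e+00  4.000e-04 -1.520e-02  8.450e-02 -5.303e-01  2.000e-04]
```

arm_command([
  [[0,0,-0.015,-0.05,0,0,-1],[0,0,-0.015,-0.095,-0.06,0,-1],[0,0,-0.015,-0.09,-0.18,0,-1],[0,0,-0.015,-0.08,-0.31,0,-1],[0,0,-0.015,-0.07,-0.43,0,-1],[0,0,-0.015,-0.065,-0.52,0,-1],[0,0,-0.015,-0.065,-0.54,0,-1],[0,0,-0.015,-0.065,-0.54,0,-1]],
])

```text
time: 13.5
tool_pos: [0.4557, 0.0556, 0.1092]
tool_rot: [3.142, -0.001, 0.096]
contact_force: [-0.6, -0.4, -0.6]
opening: 0.0156
```

```bash
python3 - <<'E'
from h import *
from cell import robot
s=robot.observe()
print(s["tool_pos"],s["tool_rot"],s["contact_force"])
print(move(s,[0.49,0.055,0.109],0.094),move(s,[0.49,0.046,0.109],0.094))
d=robot.read_camera("wrist"); np.savez("w6.npz",**d)
cv2.imwrite("pics/w6.png",d["image"][:,:,::-1])
E
```

```text
[0.45566945 0.0555571  0.10920132] [ 3.14153031e+00 -1.00280887e-03  9.57889052e-02] [-0.56593925 -0.41071663 -0.63680659]
[ 0.     -0.0006  0.0011  0.1137  0.0128  0.0008] [ 0.     -0.0006  0.0011  0.1109  0.0427  0.0008]
```

View pics/w6.png

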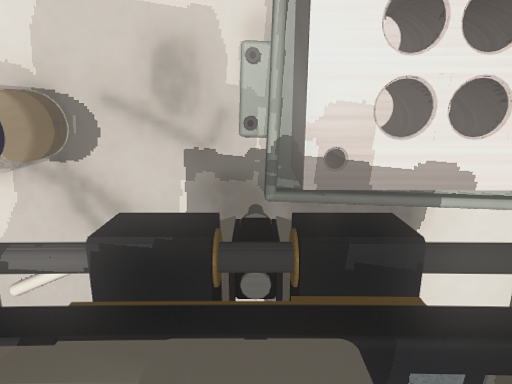

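The pin is clear to the left of the block, whose bore shows at (335,158). Next I'll go forward, then approach in -y.

arm_command([
  [[0,0,0,0.05,0,0,-1],[0,0,0,0.1,0,0,-1],[0,0,0,0.113,0.01,0,-1],[0,0,0,0.113,0.03,0,-1],[0,0,0,0.113,0.04,0,-1],[0,0,0,0.113,0.04,0,-1],[0,0,0,0.113,0.04,0,-1]],
])

```text
time: 14.25
tool_pos: [0.4898, 0.0457, 0.1091]
tool_rot: [3.142, 0.0, 0.093]
contact_force: [-0.2, -0.5, -1.2]
opening: 0.016
```

arm_command([
  [[0,0,0,0,0.003,0,-1],[0,0,0,0,0.003,0,-1]],
])

```text
time: 14.45
tool_pos: [0.4902, 0.0452, 0.1092]
tool_rot: [3.141, -0.0, 0.094]
contact_force: [-1.0, -0.4, -0.4]
opening: 0.0157
```

arm_command([
  [[0,0,0,0,0.003,0,-1],[0,0,0,0,0.003,0,-1]],
])

```text
time: 14.65
tool_pos: [0.4904, 0.0443, 0.1091]
tool_rot: [3.141, -0.0, 0.094]
contact_force: [0.0, 0.1, -0.8]
opening: 0.0163
```

arm_command([
  [[0,0,0,0,0.002,0,-1],[0,0,0,0,0.002,0,-1]],
])

```text
time: 14.85
tool_pos: [0.4904, 0.0437, 0.1091]
tool_rot: [3.142, 0.0, 0.094]
contact_force: [0.2, 0.1, -0.4]
opening: 0.016
```

arm_command([
  [[0,0,0,0,0.003,0,-1],[0,0,0,0,0.006,0,-1],[0,0,0,0,0.006,0,-1]],
])

```text
time: 15.15
tool_pos: [0.4906, 0.0417, 0.1091]
tool_rot: [3.141, -0.0, 0.094]
contact_force: [0.1, -0.1, -0.9]
opening: 0.0159
```

arm_command([
  [[0,0,0,0,0.002,0,-1],[0,0,0,0,0.004,0,-1],[0,0,0,0,0.004,0,-1]],
])

```text
time: 15.45
tool_pos: [0.4907, 0.0406, 0.1091]
tool_rot: [3.141, -0.0, 0.094]
contact_force: [-0.4, -0.9, -0.9]
opening: 0.0161
```

arm_command([
  [[0,0,0,0,0.002,0,-1],[0,0,0,0,0.002,0,-1]],
])

```text
time: 15.65
tool_pos: [0.4908, 0.04, 0.1091]
tool_rot: [3.142, -0.0, 0.094]
contact_force: [-0.2, -0.1, -0.7]
opening: 0.0159
```

arm_command([
  [[0,0,0,0,0.002,0,-1],[0,0,0,0,0.002,0,-1]],
])

```text
time: 15.85
tool_pos: [0.4908, 0.0394, 0.1091]
tool_rot: [3.141, 0.0, 0.094]
contact_force: [-0.2, -0.0, -1.2]
opening: 0.0158
```

arm_command([
  [[0,0,0,0,0.002,0,-1],[0,0,0,0,0.002,0,-1]],
])

```text
time: 16.05
tool_pos: [0.4909, 0.0388, 0.1091]
tool_rot: [3.141, -0.0, 0.094]
contact_force: [-0.7, 0.0, -0.6]
opening: 0.0158
```

arm_command([
  [[0,0,0,0,0.002,0,-1],[0,0,0,0,0.002,0,-1]],
])

```text
time: 16.25
tool_pos: [0.4909, 0.0382, 0.1091]
tool_rot: [3.141, -0.0, 0.094]
contact_force: [0.3, -0.4, -1.9]
opening: 0.0158
```

arm_command([
  [[0,0,0,0,0.002,0,-1],[0,0,0,0,0.002,0,-1]],
])

```text
time: 16.45
tool_pos: [0.491, 0.0376, 0.1091]
tool_rot: [3.141, -0.0, 0.094]
contact_force: [1.1, 0.8, -0.9]
opening: 0.016
```

arm_command([
  [[0,0,0,0,0.002,0,-1],[0,0,0,0,0.002,0,-1]],
])

```text
time: 16.65
tool_pos: [0.4911, 0.037, 0.1091]
tool_rot: [3.141, -0.0, 0.094]
contact_force: [0.8, -0.1, -1.9]
opening: 0.0156
```

arm_command([
  [[0,0,0,0,0.002,0,-1],[0,0,0,0,0.002,0,-1]],
])

```text
time: 16.85
tool_pos: [0.4911, 0.0364, 0.1091]
tool_rot: [3.142, -0.0, 0.094]
contact_force: [-0.5, 0.5, -0.7]
opening: 0.0162
```

arm_command([
  [[0,0,0,0,0.002,0,-1],[0,0,0,0,0.002,0,-1]],
])

```text
time: 17.05
tool_pos: [0.4911, 0.0361, 0.1091]
tool_rot: [-3.141, 0.0, 0.094]
contact_force: [-0.1, 2.2, -0.8]
opening: 0.0159
```

arm_command([
  [[0,0,0,0,0.002,0,-1],[0,0,0,0,0.002,0,-1]],
])

```text
time: 17.25
tool_pos: [0.491, 0.0357, 0.1091]
tool_rot: [-3.141, 0.0, 0.094]
contact_force: [-1.3, 4.6, 0.4]
opening: 0.0158
```

```bash
python3 - <<'E'
from h import *
from cell import robot
P1=np.array([.4751,.0042]);P2=np.array([.4854,-.1055]);P3=np.array([.4911,.0363])
t=np.arctan2(P2[0]-P1[0],P1[1]-P2[1]); xb=np.array([np.cos(t),np.sin(t)]);yb=np.array([-xb[1],xb[0]])
B=xb*(xb@P1+.023)+yb*(yb@P3-.023); print(t,B)
s=robot.observe()
print(s["tool_pos"],s["tool_rot"])
print(move(s,[*(P3+yb*.015),.109],t),move(s,[*(P3+yb*.015),.15],t),move(s,[*B,.15],t))
E
```

```text
0.09361797224566956 [0.49730156 0.01378112]
[0.49097888 0.03572061 0.10911557] [-3.14084733e+00  3.57423628e-04  9.35643127e-02]
[-0.0005  0.0002 -0.      0.0006 -0.0519  0.0004] [-0.0005  0.0002 -0.      0.0005 -0.052  -0.1362] [-0.0005  0.0002 -0.      0.0141  0.0747 -0.1363]
```

The touched bore estimate is (0.4973, 0.0138), within 1 mm of the vision estimate of (0.4969, 0.0136). I'll back off, rise and go over the bore.

arm_command([
  [[0,0,0,0,-0.03,0,-1],[0,0,0,0,-0.05,-0.01,-1],[0,0,0,0.0,-0.05,-0.09,-1],[0,0,0,0.0,-0.05,-0.136,-1],[0,0,0,0.014,-0.01,-0.136,-1],[0,0,0,0.014,0.05,-0.136,-1],[0,0,0,0.014,0.075,-0.136,-1],[0,0,0,0.014,0.075,-0.136,-1]],
])

```text
time: 18.05
tool_pos: [0.4975, 0.0122, 0.1492]
tool_rot: [3.141, 0.001, 0.092]
contact_force: [-0.4, 0.2, -1.0]
opening: 0.0157
```

arm_command([
  [[0,0,0,0,0,0,-1],[0,0,0,0,0,0,-1]],
])

```text
time: 18.25
tool_pos: [0.4973, 0.0136, 0.1496]
tool_rot: [-3.141, 0.001, 0.094]
contact_force: [1.0, 1.0, -1.5]
opening: 0.0155
```

```bash
python3 - <<'E'
from h import *
from cell import robot
s=robot.observe()
print(s["tool_pos"],s["tool_rot"],s["contact_force"])
print(move(s,[.4973,.0138,.135],.0936))
d=robot.read_camera("wrist"); np.savez("w7.npz",**d)
cv2.imwrite("pics/w7.png",d["image"][:,:,::-1])
E
```

```text
[0.49729454 0.01362914 0.14959917] [-3.14139273e+00  5.72691684e-04  9.38533415e-02] [ 0.95073919  1.0238399  -1.45157242]
[-0.0001  0.0004  0.0002  0.0001 -0.0006  0.0487]
```

View pics/w7.png

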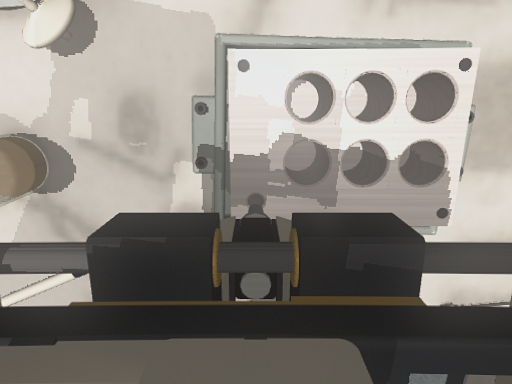

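arm_command([
  [[0,0,0,0,-0.0005,0.02,-1],[0,0,0,0,-0.0005,0.045,-1],[0,0,0,0,-0.0005,0.055,-1],[0,0,0,0,-0.0005,0.055,-1],[0,0,0,0,-0.0005,0.055,-1]],
])

```text
time: 18.8
tool_pos: [0.4975, 0.0135, 0.1333]
tool_rot: [3.142, 0.0, 0.094]
contact_force: [-0.0, 0.3, -1.9]
opening: 0.0157
```

arm_command([
  [[0,0,0,0,0,0.004,-1],[0,0,0,0,0,0.004,-1]],
])

```text
time: 19.0
tool_pos: [0.4975, 0.0134, 0.1322]
tool_rot: [3.141, -0.0, 0.094]
contact_force: [-0.1, 0.1, -1.4]
opening: 0.0163
```

arm_command([
  [[0,0,0,0,0,0.004,-1],[0,0,0,0,0,0.004,-1]],
])

```text
time: 19.2
tool_pos: [0.4974, 0.0134, 0.1309]
tool_rot: [3.142, 0.0, 0.094]
contact_force: [-0.1, 1.5, -1.6]
opening: 0.0158
```

arm_command([
  [[0,0,0,0,-0.001,0.003,-1],[0,0,0,0,-0.001,0.003,-1]],
])

```text
time: 19.4
tool_pos: [0.4974, 0.0138, 0.13]
tool_rot: [3.142, 0.0, 0.094]
contact_force: [0.3, -0.5, -1.1]
opening: 0.016
```

arm_command([
  [[0,0,0,0,0,0.003,-1],[0,0,0,0,0,0.003,-1]],
])

```text
time: 19.6
tool_pos: [0.4974, 0.0137, 0.1291]
tool_rot: [3.142, 0.0, 0.094]
contact_force: [-0.8, 0.0, -1.6]
opening: 0.0158
```

arm_command([
  [[0,0,0,0,0,0.003,-1],[0,0,0,0,0,0.003,-1]],
])

```text
time: 19.8
tool_pos: [0.4974, 0.0137, 0.1282]
tool_rot: [3.142, 0.0, 0.094]
contact_force: [0.2, -0.1, -1.6]
opening: 0.0157
```

arm_command([
  [[0,0,0,0,0,0.003,-1],[0,0,0,0,0,0.003,-1]],
])

```text
time: 20.0
tool_pos: [0.4974, 0.0137, 0.1273]
tool_rot: [3.142, 0.0, 0.094]
contact_force: [0.3, -0.2, -1.2]
opening: 0.0157
```

Foot is below the mouth with no contact force, so it is in the bore. I'll keep descending.

arm_command([
  [[0,0,0,0,0,0.004,-1],[0,0,0,0,0,0.008,-1],[0,0,0,0,0,0.01,-1],[0,0,0,0,0,0.01,-1]],
])

```text
time: 20.4
tool_pos: [0.4974, 0.0137, 0.1242]
tool_rot: [3.142, 0.0, 0.094]
contact_force: [0.6, -0.6, -0.8]
opening: 0.0158
```

arm_command([
  [[0,0,0,0,0,0.006,-1],[0,0,0,0,0,0.012,-1],[0,0,0,0,0,0.017,-1],[0,0,0,0,0,0.017,-1]],
])

```text
time: 20.8
tool_pos: [0.4973, 0.0137, 0.119]
tool_rot: [-3.142, 0.0, 0.094]
contact_force: [-0.1, -0.3, -1.1]
opening: 0.016
```

arm_command([
  [[0,0,0,0,0,0.008,-1],[0,0,0,0,0,0.015,-1],[0,0,0,0,0,0.02,-1],[0,0,0,0,0,0.02,-1]],
])

```text
time: 21.2
tool_pos: [0.4973, 0.0137, 0.113]
tool_rot: [-3.142, 0.001, 0.094]
contact_force: [-0.4, -0.0, -0.6]
opening: 0.0157
```

arm_command([
  [[0,0,0,0,0,0.008,-1],[0,0,0,0,0,0.016,-1],[0,0,0,0,0,0.022,-1],[0,0,0,0,0,0.022,-1]],
])

```text
time: 21.6
tool_pos: [0.4973, 0.0138, 0.1064]
tool_rot: [-3.142, 0.001, 0.094]
contact_force: [-0.5, -0.6, -0.7]
opening: 0.016
```

arm_command([
  [[0,0,0,0,0,0.008,-1],[0,0,0,0,0,0.014,-1],[0,0,0,0,0,0.017,-1],[0,0,0,0,0,0.017,-1]],
])

```text
time: 22.0
tool_pos: [0.4974, 0.0137, 0.1014]
tool_rot: [3.142, 0.0, 0.094]
contact_force: [-0.4, -0.2, -1.6]
opening: 0.0158
```

arm_command([
  [[0,0,0,0,0,0.003,-1],[0,0,0,0,0,0.003,-1],[0,0,0,0,0,0.003,-1]],
])

```text
time: 22.3
tool_pos: [0.4975, 0.0137, 0.1007]
tool_rot: [3.142, -0.0, 0.094]
contact_force: [-0.7, 0.2, -0.8]
opening: 0.0161
```

arm_command([
  [[0,0,0,0,0,0.002,-1],[0,0,0,0,0,0.002,-1],[0,0,0,0,0,0.002,-1]],
])

```text
time: 22.6
tool_pos: [0.4975, 0.0137, 0.1001]
tool_rot: [3.142, -0.0, 0.094]
contact_force: [-0.6, -0.0, -2.0]
opening: 0.0156
```

arm_command([
  [[0,0,0,0,0,0.002,-1],[0,0,0,0,0,0.002,-1],[0,0,0,0,0,0.002,-1]],
])

```text
time: 22.9
tool_pos: [0.4974, 0.0137, 0.0995]
tool_rot: [3.142, 0.0, 0.094]
contact_force: [0.5, -0.4, -1.6]
opening: 0.0159
```

arm_command([
  [[0,0,0,0,0,0.002,-1],[0,0,0,0,0,0.002,-1],[0,0,0,0,0,0.002,-1]],
])

```text
time: 23.2
tool_pos: [0.4975, 0.0137, 0.0989]
tool_rot: [3.142, -0.0, 0.094]
contact_force: [-0.4, 0.2, -1.9]
opening: 0.016
```

arm_command([
  [[0,0,0,0,0,0.001,-1],[0,0,0,0,0,0.001,-1],[0,0,0,0,0,0.001,-1]],
])

```text
time: 23.5
tool_pos: [0.4975, 0.0137, 0.0986]
tool_rot: [3.142, -0.0, 0.094]
contact_force: [-0.7, -0.1, -2.2]
opening: 0.0156
```

arm_command([
  [[0,0,0,0,0,0.001,-1],[0,0,0,0,0,0.001,-1],[0,0,0,0,0,0.001,-1]],
])

```text
time: 23.8
tool_pos: [0.4974, 0.0137, 0.0983]
tool_rot: [3.142, 0.0, 0.094]
contact_force: [-0.8, 0.5, -2.1]
opening: 0.0158
```

arm_command([
  [[0,0,0,0,0,0.001,-1],[0,0,0,0,0,0.001,-1],[0,0,0,0,0,0.001,-1]],
])

```text
time: 24.1
tool_pos: [0.4975, 0.0137, 0.098]
tool_rot: [3.142, -0.0, 0.094]
contact_force: [-0.6, 0.5, -0.7]
opening: 0.0158
```

arm_command([
  [[0,0,0,0,0,0.001,-1],[0,0,0,0,0,0.001,-1],[0,0,0,0,0,0.001,-1]],
])

```text
time: 24.4
tool_pos: [0.4975, 0.0137, 0.0977]
tool_rot: [3.141, -0.0, 0.094]
contact_force: [0.0, 0.6, -1.1]
opening: 0.0158
```

arm_command([
  [[0,0,0,0,0,0.001,-1],[0,0,0,0,0,0.001,-1],[0,0,0,0,0,0.001,-1]],
])

```text
time: 24.7
tool_pos: [0.4974, 0.0138, 0.0975]
tool_rot: [-3.142, -0.0, 0.094]
contact_force: [-0.8, 1.1, 0.9]
opening: 0.016
```

arm_command([
  [[0,0,0,0,0,0.001,-1],[0,0,0,0,0,0.001,-1],[0,0,0,0,0,0.001,-1]],
])

```text
time: 25.0
tool_pos: [0.4974, 0.0139, 0.0972]
tool_rot: [-3.141, 0.0, 0.094]
contact_force: [-1.2, 2.0, 3.8]
opening: 0.0161
```

The collar is seated: vertical force rose by about 5 N at TCP z 0.097. Releasing.

arm_command([
  [[0,0,0,0,0,-0.001,-0.4],[0,0,0,0,0,-0.001,-0.3],[0,0,0,0,0,-0.001,0],[0,0,0,0,0,-0.001,0],[0,0,0,0,0,-0.001,0],[0,0,0,0,0,-0.001,0],[0,0,0,0,0,-0.001,0],[0,0,0,0,0,-0.001,0]],
])

```text
time: 25.8
tool_pos: [0.4975, 0.0137, 0.0974]
tool_rot: [3.141, -0.0, 0.094]
contact_force: [0.7, -0.5, 0.4]
opening: 0.046
```

```bash
python3 - <<'E'
from h import *
from cell import robot
s=robot.observe()
print(s["tool_pos"],s["tool_rot"],s["contact_force"],s["opening"])
d=robot.read_camera("wrist"); np.savez("w8.npz",**d)
cv2.imwrite("pics/w8.png",d["image"][:,:,::-1])
E
```

```text
[0.49747311 0.01371909 0.0973943 ] [ 3.14148706e+00 -1.61469680e-05  9.37785506e-02] [ 0.70946406 -0.53067485  0.35140628] 0.04603104918987956
```

View pics/w8.png

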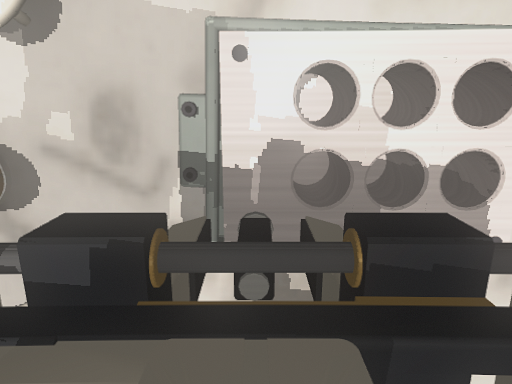

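The fingers are clear on both sides of the handle at (253,255). Retreating upward.

arm_command([
  [[0,0,0,0,0,-0.03,0],[0,0,0,0,0,-0.1,0],[0,0,0,0,0,-0.2,0],[0,0,0,0,0,-0.3,0],[0,0,0,-0.08,0,-0.4,0],[0,0,0,-0.2,0,-0.45,0],[0,0,0,-0.25,0,-0.45,0],[0,0,0,-0.25,0,-0.45,0]],
])

```text
time: 26.65
tool_pos: [0.4215, 0.0067, 0.2337]
tool_rot: [3.141, -0.002, 0.093]
contact_force: [0.2, -0.9, 0.3]
opening: 0.0461
```

```bash
python3 - <<'E'
from h import *
from cell import robot
s=robot.observe()
print(s["tool_pos"],s["contact_force"])
d=robot.read_camera("wrist"); np.savez("w9.npz",**d)
cv2.imwrite("pics/w9.png",d["image"][:,:,::-1])
P=cloud(d).reshape(-1,3)
S=P[(abs(P[:,0]-.4973)<.02)&(abs(P[:,1]-.0138)<.02)&(P[:,2]>.12)]
print("top z",np.percentile(S[:,2],[50,90,99]),S[S[:,2]>S[:,2].max()-.005].mean(0))
d=robot.read_camera("scene"); np.savez("s9.npz",**d)
cv2.imwrite("pics/s9.png",cv2.resize(d["image"][120:320,140:340,::-1],None,fx=3,fy=3,interpolation=cv2.INTER_CUBIC))
S=P[(abs(P[:,2]-.082)<.004)&(P[:,0]<.7)]
r=cv2.minAreaRect((S[:,:2]*1000).astype(np.float32));print(r,cv2.boxPoints(r))
E
```

```text
[0.42147791 0.0067216  0.23372799] [ 0.23956272 -0.86008603  0.27213575]
top z [0.39280136 0.39280136 0.39280136] [0.48664039 0.01288001 0.39280136]
((522.9686889648438, 49.34730529785156), (96.24769592285156, 352.05230712890625), 5.340383529663086) [[ 458.67056   220.13039 ]
 [ 491.43692  -130.39378 ]
 [ 587.26685  -121.435776]
 [ 554.5005    229.0884  ]]
```

View pics/w9.png

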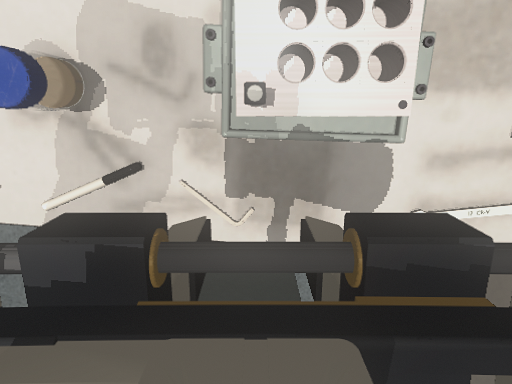

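View pics/s9.png

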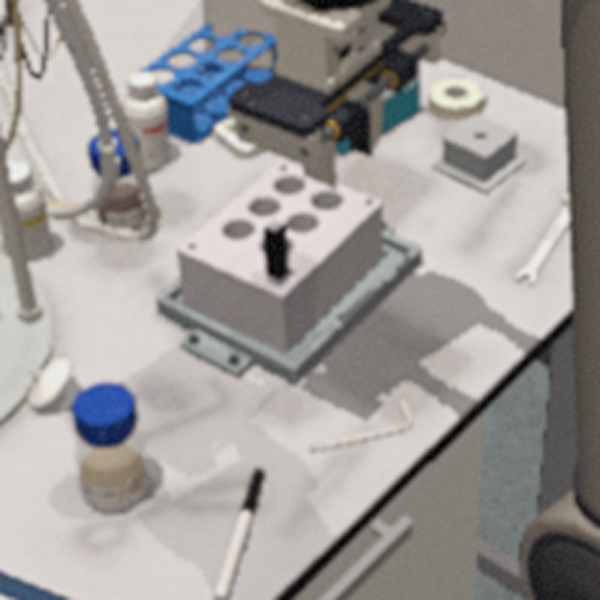

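The pin stands upright in the front-left bore, at (255,93) in the wrist view and (277,250) in the scene crop. The bystanders are in place. Next I'll check the pin's height.

```bash
python3 - <<'E'
from h import *
d=dict(np.load("w9.npz")); P=cloud(d)
print(P[91:96,252:259,2].round(4)); print(P[93,255], P[94,275],np.median(P[100:112,300:380,2]))
a=dict(np.load("w4.npz"));Q=cloud(a)
for X in (P,Q):
    S=X.reshape(-1,3); S=S[(abs(S[:,2]-.082)<.004)&(S[:,1]<.035)&(S[:,1]>-.14)&(S[:,0]<.56)]
    r=cv2.boxPoints(cv2.minAreaRect((S[:,:2]*1000).astype(np.float32)));print(r[np.argsort(r[:,0])][:2])
E
```

```text
[[0.1448 0.1448 0.1447 0.1443 0.1454 0.145  0.1442]
 [0.145  0.1443 0.1445 0.1461 0.146  0.1447 0.1441]
 [0.1449 0.1439 0.1432 0.1449 0.1453 0.1443 0.1451]
 [0.1449 0.145  0.1445 0.1436 0.1448 0.1441 0.1446]
 [0.145  0.1455 0.144  0.1448 0.1454 0.1448 0.1434]]
[0.49620595 0.01369714 0.14493134] [ 0.49941868 -0.00428519  0.08307011] 0.08301401444539447
[[ 476.708     29.44485]
 [ 491.25415 -130.38464]]
[[ 476.65872    30.230587]
 [ 491.2891   -130.28181 ]]
```

The button top is at 0.145 m, as expected for a fully seated pin, and the block hasn't moved. Handing in.

```bash
python3 -c "
from cell import robot
print(robot.hand_in())"
```

```text
the job is handed in; nothing more can be done
None
```

The setting pin is upright in the datum bore, home on its collar and released. I handed the job in at about 27 s of the 72 s allowed.

- **Touches:** I rested the shank on the front face near its left end (about 2.7 N), then near its right end (about 2.2 N), then on the left-hand end face (about 4.6 N). The second front touch was the faintest, but the force held over several small steps.
- **Bore position:** The touches put the block at 5.4° and the bore at (0.4973, 0.0138) m, within 1 mm of the wrist camera's estimate.
- **Setting the pin:** It went down the bore without contact until the collar landed, at about 5 N of added vertical force. The collar landed about 1 mm lower than I had worked out; nothing else disagreed by more than that.
- **Last checks:** The pin's button top is at 0.145 m, which is the height expected when fully seated. The block's front corners match the pre-touch picture within 1 mm. Bottle, tape and pen look untouched in the last pictures, and the gripper is clear, with no contact force above sensor noise.

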